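# Tip the tall tool case out of the rack and stand it on the mat

## Robot

A 6-joint arm with a two-finger parallel gripper is mounted at the origin on the work surface. World frame = base frame: x ahead of the robot, y to its left, z up, the work surface at z = 0. Lengths are in m, angles in rad, forces in N, time in s.
With the tool pointing down it reaches from about 0.3 to 0.875 m from the base axis. Payload 6.4 kg.
Tool frame: the origin (TCP) lies on the mounting face of the last link; the fingertips stand 173 mm ahead of it and the grasp point (between the pads) lies 155 mm ahead of it (arm.tcp_to_tips is the distance from the TCP to the fingertips, in m); z points along the fingers, y is the direction in which the jaws open and shut (so a half turn about z gives the same grasp; the last joint's range is limited). The gripper opens to 85 mm and grips with 20 to 120 N. Pads are 22 mm wide; open, the fingers measure 114 mm over their backs; the gripper's body (76 mm by 85 mm) begins 54 mm behind the grasp point. The pads swing forward as they close: fully open they stand 13 mm farther back than shut.
Start: joints at [1.139, 0.181, 1.607, -0, 1.354, -0.206], TCP at [0.129, 0.56, 0.405] pointing down, gripper open.
Joint ranges: [-2.99, 2.99], [-0.89, 2.07], [0.3, 2.58], [-1.14, 4.28], [0, 2.63], [-3.12, 3.12]. Speed limits (rad/s): [2.57, 2.57, 3.01, 3.14, 3.14, 3.14].

## Interface

Orientations are given as a unit quaternion [x, y, z, w].
In Python, from cell import arm, get_image gives the robot as it stands. The module is installed in compiled form; this text tells all that it offers.
- The arm moves only by the tool apply_moves, never from a script. Its argument "targets" is a list that holds one entry, the list of rows, each a list of 6 numbers: the shift along the tool's x, y, z in mm, then the turn, a rotation vector about the tool's x, y, z in rad. In form: [[[x, y, z, ax, ay, az], ...]]. A call has exactly 8 rows; each row is the pose to reach, as a shift and turn from the pose commanded when the call began, along the tool's axes at that moment; what a row does not reach only later rows make up. A row lasts 1/12 s, in which the tool goes at most 41.7 mm and 7.16 degrees, less where a joint would pass 70% of its speed; a pose out of reach is approached as far as the arm can. A call with a gripper value outside its range is refused whole. "gripper" is the opening, from -1 (shut) to 1 (fully open), set as the call begins (left out, the last holds). The fingers move at their own pace and stop on an object; the grip force is fixed at half the most. Time passes only in rows, so rows that repeat a pose let the fingers close, or fill a call up. It gives the time, the measured TCP pose, the force and the opening at its end, in the units of the state.
- arm.read_state(): the state, without advancing time (a new reading comes with each control period).
- get_image(name): name is "scene" or "top" or "wrist"; returns a dict with "frame" (480x640x3 uint8, red, green, blue), "depth" (480x640 float32, m along the optical axis (not along the pixel's ray), 0 where there is no reading), "intrinsics" (3x3 intrinsics, pixels), "k1" (the pictures are not rectified: a ray, as slopes to the right and down, at radius r is drawn at 1 + k1 r^2 times it, then the intrinsics apply), "view" (4x4, takes a point from world to camera coordinates); the wrist camera has in their place "T_tool_cam" (4x4, takes a point from camera to tool coordinates, whose origin is the TCP and whose axes are the flange's). Camera axes: x right, y up, looking along -z (the intrinsics and any distortion apply to the point x, -y, -z); pixel columns grow to the right and rows downward; lengths in m; the calibration is good to about 2 mm. A picture is of the moment at which its call begins: read the wrist's pose just before it.
- arm.sign_off(): hands the job in, once; it reports no verdict.
The state is a dict: "clock": time; "qpos": joint angles; "dq": joint speeds; "effort": joint torques, N m; "ee_pos": TCP position; "orientation": TCP orientation; "wrist_force": force on the tool from outside, world axes, zero at the start; "ft_torque": the same for the moment, N m; "grip_width": finger opening in m.
Only numpy, scipy, OpenCV 4.12 (cv2) and the standard library are available. Lean on these libraries where they do the work, as an engineer would, in place of code of your own. Each camera call takes 0.05 s, during which the arm holds its last target.

## Task

Three wooden tool cases stand tightly side by side in the rack on the carver's bench. Take out the tall one, the one with the upright bar grip on top: first tip its top outward, towards the open front of the rack, with its foot still in the rack, then lift it out and stand it gently, upright on its foot, in the middle of the cork mat. Leave the two lower cases with round knobs standing in their places, and let go of the tall case at the end.

Things in the scene. Friction and masses are not known exactly. Their poses are not given: they have to be found in the camera images.
- tall_case_center (a point): Tall wooden case, box 90 deep (x) x 44 thick (y) x 135 mm tall, up to 0.65 kg; point at the box centre, z up, -x out of the rack's open front. Bar grip centred on top: 44 long (x), 16 thick (y), rising 45 mm; pinch it across y. A rail over its rear top edge stops a straight lift: tip it about 25 degrees about its front bottom edge, top towards -x, then draw it up and out along its own length.
- low_case_a_center (a point): One lower wooden case, box 90 deep (x) x 44 thick (y) x 108 mm tall, round knob 22 mm wide and high on top; point at the box centre, z up, -x out of the rack's front. Stays put. The three cases stand in any order along y, 2 mm apart, in a fixed dark rack: floor 12 mm above the bench, sides 82 mm high; a lip 6 mm high stands 6 mm in front of their feet, a back panel 6 mm behind.
- low_case_b_center (a point): The other lower case, the same as the first; stays put. The rack's keeper rail is a 10 mm brass rod along y, its axis 42 mm behind the case centres (+x) and 164 mm above the bench, on a post at each end of the rack (172 mm high). No other part of the rack is higher than 92 mm.
- mat_center (a point): Middle of the upper face of the cork mat, 180 (its x) x 150 mm (its y), 4 mm thick, fixed flat on the bench. z up.
There are look-alikes about, which are no part of the job. What is shaped like the part that bears tall_case_center but blue is not meant.

How it is judged:
By the outcome, as a careful person would: the job done as asked, in the order asked, and still so for the second after the job is handed in, with the robot touching nothing.
It also fails if it takes over 43 s, if anything falls off the work surface, if the arm or the gripper's body presses on something with over 40 N, if the wrist force passes 120 N, or if a joint passes its speed limit or range.

## Working session

There is one attempt and no reset: what is moved stays moved. The work goes in short steps, Python scripts to look and compute and a tool call to move; the robot and the scene stay as the last step left them, time stands still between calls to the robot, and variables do not carry over. Pictures are saved under pics/ and viewed, and the job is handed in when it is done.

Besides the shell and the picture viewer there is one more tool, called after "Emit:" by a JSON object that holds its "method" and its "body", one argument or row to a line. apply_moves: Moves the arm, as the interface text tells. Its arguments: {"type":"object","properties":{"targets":{"type":"array","items":{"type":"array","items":{"type":"array","items":{"type":"number"}}}},"gripper":{"type":"number"}},"required":["targets"]}

```bash
mkdir -p pics; python3 - <<'E'
from cell import arm,get_image
import cv2
print(arm.read_state())
for n in("scene","top","wrist"):
    d=get_image(n); cv2.imwrite(f"pics/{n}0.png",d["frame"][...,::-1]); print(n,d["intrinsics"].tolist(),d["k1"],(d["view"] if "view" in d else d["T_tool_cam"]).round(4).tolist())
E
```

```text
{'clock': 0.0, 'qpos': array([ 1.13873362e+00,  1.81552134e-01,  1.60801794e+00, -1.35553779e-05,
        1.35382766e+00, -2.06304236e-01]), 'dq': array([-0.00116316,  0.00154578,  0.00137474, -0.00011236, -0.00161193,
        0.000547  ]), 'effort': array([-2.52548680e-04, -4.44876444e+01, -3.51334119e+01, -2.80661288e-04,
        9.14122764e-03,  6.61042293e-06]), 'ee_pos': array([0.12858675, 0.56016978, 0.40377285]), 'orientation': array([ 1.12638175e-01,  9.93635661e-01, -8.59031179e-04, -2.76926112e-04]), 'wrist_force': array([ 0.91234553,  0.38353948, -0.58426351]), 'ft_torque': array([-0.06422971,  0.00221016,  0.01379126]), 'grip_width': 0.08527145050679613}
scene [[442.28265654395653, 0.0, 319.35705129854773], [0.0, 442.28265654395653, 237.7914416628266], [0.0, 0.0, 1.0]] -0.10465349891481279 [[0.8338, 0.552, 0.0058, -0.4694], [-0.4318, 0.6458, 0.6297, 0.2251], [0.3438, -0.5275, 0.7769, -0.9814], [0.0, 0.0, 0.0, 1.0]]
top [[544.0822245149562, 0.0, 318.8760405034359], [0.0, 544.0822245149562, 228.58688272370077], [0.0, 0.0, 1.0]] -0.09587206850552649 [[0.0248, -0.9997, 0.0009, -0.0463], [0.981, 0.0245, 0.1927, -0.5722], [-0.1927, -0.0039, 0.9813, -0.948], [0.0, 0.0, 0.0, 1.0]]
wrist [[377.14836754432974, 0.0, 316.56701972485126], [0.0, 377.14836754432974, 246.33586267547915], [0.0, 0.0, 1.0]] -0.08141618995702707 [[0.0006, 0.9563, 0.2925, 0.0744], [1.0, -0.0006, -0.0002, 0.0004], [0.0, 0.2925, -0.9563, 0.0306], [0.0, 0.0, 0.0, 1.0]]
```

View pics/scene0.png

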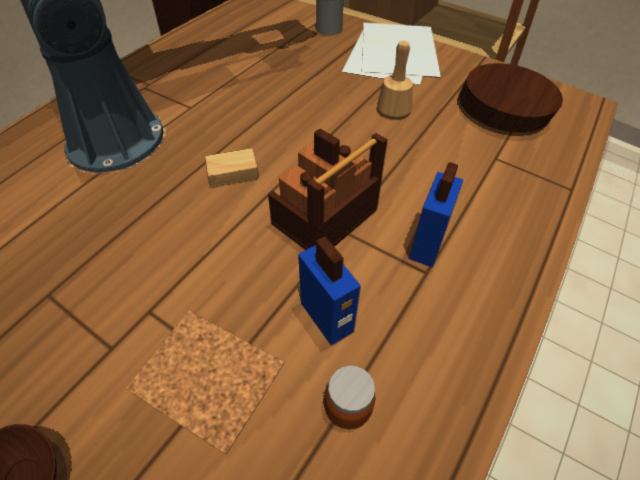

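View pics/top0.png

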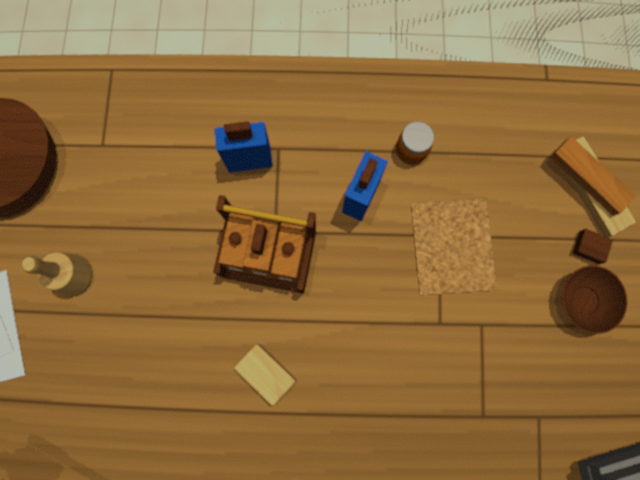

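View pics/wrist0.png

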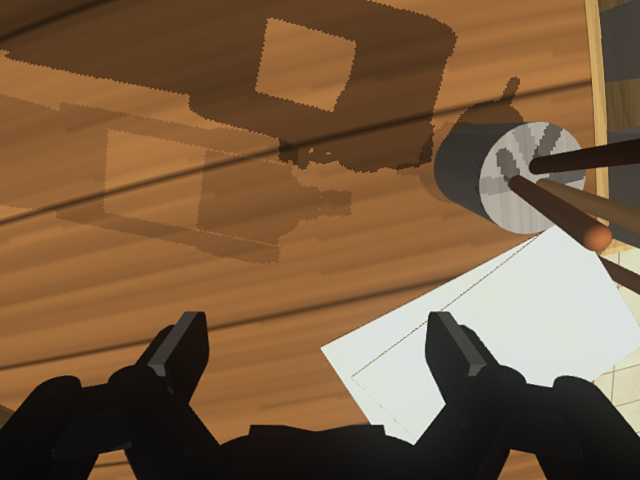

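Top view (left = +y, up = +x): the rack is at (265,250), with the brass rail on its far (+x) side at (265,215). Candidates are the brown bar-grip case in the rack's middle slot (258,238), and blue look-alikes at (243,148) and (365,188). The mat is at (453,247). I'll choose the brown one in the rack and check it in a close crop.

```bash
cat > h.py <<'E'
import numpy as np,cv2
from cell import arm,get_image
def world(d,uv,Tcw=None):
    """rays in world: origin, dirs (dir has unit optical depth)"""
    K=d["intrinsics"];k=d["k1"]
    uv=np.asarray(uv,float).reshape(-1,2)
    n=cv2.undistortPoints(uv[:,None],K,np.array([k,0,0,0.])).reshape(-1,2)
    dc=np.c_[n[:,0],-n[:,1],-np.ones(len(n))]
    T=np.linalg.inv(d["view"]) if Tcw is None else Tcw
    return T[:3,3],dc@T[:3,:3].T
def onplane(d,uv,z,T=None):
    o,r=world(d,uv,T); return o+r*((z-o[2])/r[:,2])[:,None]
def cloud(d,T=None):
    v,u=np.mgrid[0:480,0:640]; o,r=world(d,np.c_[u.ravel(),v.ravel()],T)
    return (o+r*d["depth"].reshape(-1,1)).reshape(480,640,3)
E
python3 - <<'E'
from h import *
d=get_image("top"); f=d["frame"]
cv2.imwrite("pics/crop_top.png",cv2.resize(f[180:310,190:340,::-1],None,fx=5,fy=4.5,interpolation=cv2.INTER_CUBIC))
s=get_image("scene")
cv2.imwrite("pics/crop_scene.png",cv2.resize(s["frame"][110:260,250:400,::-1],None,fx=4,fy=4,interpolation=cv2.INTER_CUBIC))
P=cloud(d)
for uv in [(259,228),(258,238),(235,239),(288,248),(245,250),(258,262),(264,216),(453,247),(222,203),(310,218),(243,130)]: print(uv,P[uv[1],uv[0]].round(4),d["depth"][uv[1],uv[0]])
E
```

```text
(259, 228) [0.5452 0.0628 0.1908] 0.86611986
(258, 238) [0.5292 0.0638 0.1893] 0.8644838
(235, 239) [0.535  0.1081 0.1412] 0.91294813
(288, 248) [0.5221 0.0184 0.1404] 0.91095966
(245, 250) [0.5199 0.0932 0.1205] 0.9302742
(258, 262) [0.4966 0.0671 0.1451] 0.901541
(264, 216) [0.5701 0.0582 0.1671] 0.89409435
(453, 247) [ 0.5536 -0.2933  0.0028] 1.0507553
(222, 203) [0.59   0.1286 0.1688] 0.8965682
(310, 218) [ 0.5677 -0.0176  0.1713] 0.88927984
(243, 130) [0.7155 0.0995 0.1768] 0.912797
```

View pics/crop_top.png

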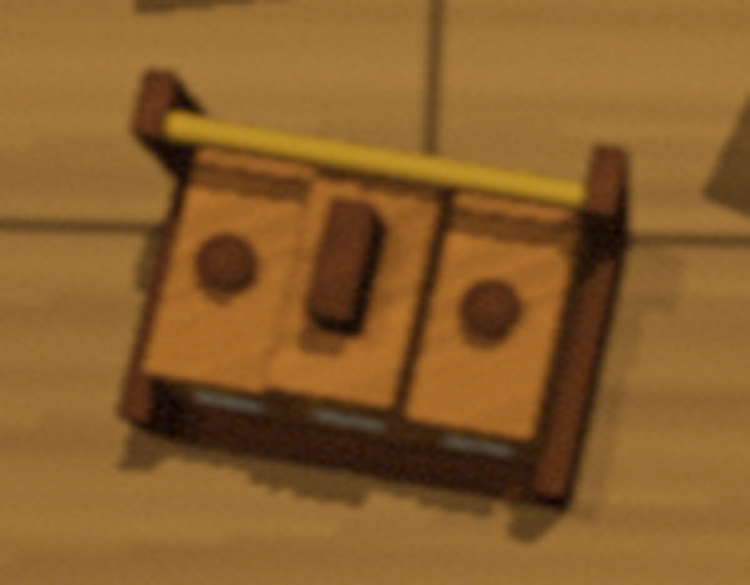

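View pics/crop_scene.png

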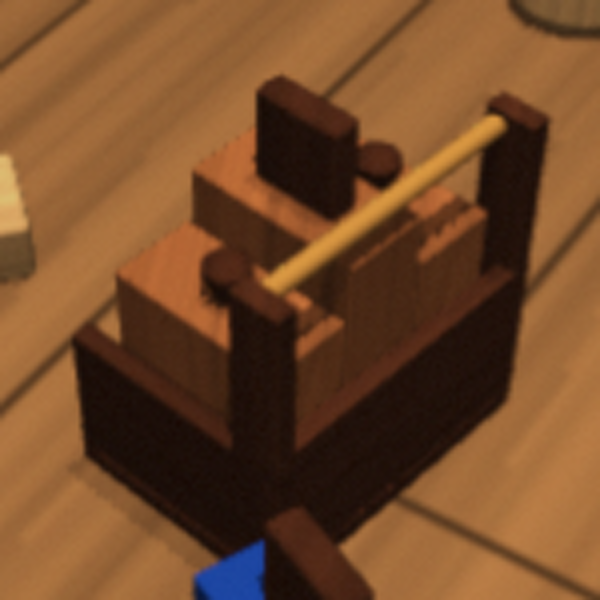

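Both crops confirm it: the brown case in the middle slot has the upright bar grip, and its two neighbours have round knobs. Next I'll measure it precisely.

```bash
cat > meas.py <<'E'
from h import *
d=get_image("top"); f=d["frame"]; P=cloud(d)
hsv=cv2.cvtColor(f,cv2.COLOR_RGB2HSV)
box=np.zeros((480,640),bool); box[195:300,205:325]=1
# grip top
m=box&(P[...,2]>.181)&(P[...,2]<.2)&(P[...,0]<.565)
v,u=np.nonzero(m)
q=P[m]; r=cv2.minAreaRect(onplane(d,np.c_[u,v],.192)[:,:2].astype(np.float32)*1000)
print("grip",m.sum(),q.mean(0).round(4),q[:,2].std().round(4),"rect",r)
# tall top
m=box&(abs(P[...,2]-.1465)<.008)&(P[...,0]<.58)
print("top levels",np.histogram(P[box][:,2],bins=np.arange(0,.2,.008)))
# rail
m=box&(hsv[...,1]>150)&(hsv[...,0]>=20)&(hsv[...,0]<30)&(hsv[...,2]>120)&(abs(P[...,2]-.169)<.012)
v,u=np.nonzero(m); w=onplane(d,np.c_[u,v],.169)
vx,vy,x0,y0=cv2.fitLine(w[:,:2].astype(np.float32),cv2.DIST_HUBER,0,.01,.01).ravel()
if vy<0: vx,vy=-vx,-vy
print("rail n",m.sum(),"mid",w.mean(0).round(4),"yaw",np.arctan2(-vx,vy), "z",P[m][:,2].mean(), "y-ext",w[:,1].min(),w[:,1].max())
# knobs
# mat
sd=cv2.blur(cv2.absdiff(cv2.cvtColor(f,cv2.COLOR_RGB2GRAY),cv2.GaussianBlur(cv2.cvtColor(f,cv2.COLOR_RGB2GRAY),(7,7),0)),(7,7))
mm=np.uint8(sd>6)*255; mm=cv2.morphologyEx(mm,cv2.MORPH_CLOSE,np.ones((7,7)))
n,l,st,c=cv2.connectedComponentsWithStats(mm); k=l[247,453]; v,u=np.nonzero(l==k); print("mat px",st[k])
w=onplane(d,np.c_[u,v],.004); print("mat",cv2.minAreaRect(w[:,:2].astype(np.float32)*1000))
cv2.imwrite("pics/mat.png",np.uint8(l==k)*255)
E
python3 meas.py
```

```text
grip 289 [0.5297 0.0648 0.1908] 0.0023 rect ((529.8597412109375, 64.64253997802734), (16.90132713317871, 44.35654067993164), 80.55467224121094)
top levels (array([2212,  359,  329,   51,   47,   49,   65,   63,   78,  202,  500,
         63,   95,   75, 1532,  889,  100,  343,  901,   42,  355,  450,
         22,  190]), array([0.   , 0.008, 0.016, 0.024, 0.032, 0.04 , 0.048, 0.056, 0.064,
       0.072, 0.08 , 0.088, 0.096, 0.104, 0.112, 0.12 , 0.128, 0.136,
       0.144, 0.152, 0.16 , 0.168, 0.176, 0.184, 0.192]))
rail n 404 mid [0.5717 0.0575 0.169 ] yaw -0.16541429 z 0.1679446680397924 y-ext -0.011263171225822086 0.12662234329892402
mat px [     0      0    640    480 297476]
mat ((605.0045776367188, -33.72412109375), (1006.8148803710938, 1440.275634765625), 1.46267831325531)
```

```bash
python3 - <<'E'
from h import *
d=get_image("top"); f=d["frame"]
lab=cv2.cvtColor(f,cv2.COLOR_RGB2LAB).astype(int); hsv=cv2.cvtColor(f,cv2.COLOR_RGB2HSV)
print(np.median(lab[220:280,430:480].reshape(-1,3),0),np.median(hsv[220:280,430:480].reshape(-1,3),0),np.median(lab[220:280,505:550].reshape(-1,3),0),np.median(hsv[220:280,505:550].reshape(-1,3),0))
b=cv2.blur(lab.astype(np.float32),(3,3))
m=np.zeros((480,640),np.uint8)
A=np.median(lab[220:280,430:480].reshape(-1,3),0);B=np.median(lab[220:280,505:550].reshape(-1,3),0)
t=((b-B)@(A-B))/((A-B)@(A-B)); 
m[(t>.5)]=255
g=np.zeros_like(m); g[180:315,395:515]=m[180:315,395:515]; g=cv2.morphologyEx(g,cv2.MORPH_OPEN,np.ones((5,5)))
g=cv2.morphologyEx(g,cv2.MORPH_CLOSE,np.ones((9,9)))
cs,_=cv2.findContours(g,0,2); c=max(cs,key=cv2.contourArea)
w=onplane(d,c.reshape(-1,2),.004); print(cv2.minAreaRect(w[:,:2].astype(np.float32)*1000))
o=f[...,::-1].copy(); cv2.drawContours(o,[c],-1,(0,0,255),1); cv2.imwrite("pics/mat1.png",cv2.resize(o[180:315,395:515],None,fx=4,fy=4))
s=get_image("scene")
# scene hand check
print(onplane(s,[(190,312),(283,364),(224,450),(131,386)],.004).round(4))
print(onplane(d,[(412,203),(487,199),(495,291),(419,294)],.004).round(4))
E
```

```text
[140. 139. 165.] [ 17. 154. 168.] [121. 138. 164.] [ 17. 166. 146.]
((564.6386108398438, -299.42218017578125), (238.96914672851562, 207.19358825683594), 89.92857360839844)
[[ 0.4641 -0.226   0.004 ]
 [ 0.6395 -0.2129  0.004 ]
 [ 0.6467 -0.3557  0.004 ]
 [ 0.4774 -0.3663  0.004 ]]
[[ 0.6391 -0.2136  0.004 ]
 [ 0.6514 -0.3636  0.004 ]
 [ 0.4696 -0.3732  0.004 ]
 [ 0.4611 -0.2258  0.004 ]]
```

View pics/mat1.png

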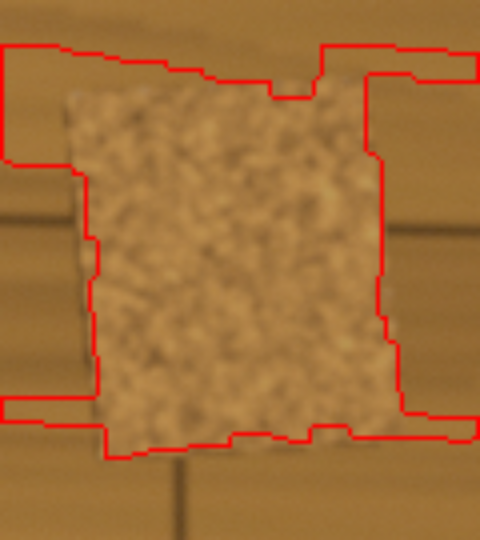

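```bash
cat > plan.py <<'E'
from h import *
from scipy.spatial.transform import Rotation as R
YAW=-0.165
X=np.array([np.cos(YAW),np.sin(YAW),0]);Y=np.array([-np.sin(YAW),np.cos(YAW),0]);Z=np.array([0,0,1.])
def down(yaw): # tool x=-X, y=Y, z=-Z
    x=np.array([np.cos(yaw),np.sin(yaw),0]);y=np.array([-np.sin(yaw),np.cos(yaw),0]); return R.from_matrix(np.c_[-x,y,-Z])
def cur():
    s=arm.read_state(); return np.array(s["ee_pos"]),R.from_quat(s["orientation"]),s
def rel(p,r,p0,r0):
    return np.r_[r0.inv().apply(p-p0)*1000,(r0.inv()*r).as_rotvec()]
E
python3 - <<'E'
from plan import *
d=get_image("top")
c=onplane(d,[(412,203.7),(485.5,200),(495,287.5),(420.7,293.7)],.004); print(c.round(4),c.mean(0))
p,r,s=cur()
g=np.array([.5299,.0646,.404])
print(rel(g,down(YAW),p,r).round(3))
E
```

```text
[[ 0.6377 -0.2136  0.004 ]
 [ 0.6492 -0.3605  0.004 ]
 [ 0.4763 -0.3734  0.004 ]
 [ 0.4617 -0.2291  0.004 ]] [ 0.55623071 -0.29413298  0.004     ]
[-5.02009e+02 -3.93425e+02  6.28000e-01 -0.00000e+00 -0.00000e+00
 -6.10000e-02]
```

Emit:
{"method": "apply_moves", "body": {
  "targets": [
    [[-20,-16,0,0,0,0],[-45,-35,0,0,0,0],[-70,-55,0,0,0,0],[-95,-75,0,0,0,0],[-120,-94,0,0,0,0],[-145,-114,0,0,0,0],[-170,-133,0,0,0,0],[-195,-153,0,0,0,0]]
  ],
  "gripper": 1
}}

```text
clock: 1.12
ee_pos: [0.2852, 0.3664, 0.4049]
orientation: [0.113, 0.994, 0.0, 0.0]
wrist_force: [0.7, -0.7, 0.4]
grip_width: 0.0855
```

Emit:
{"method": "apply_moves", "body": {
  "targets": [
    [[-25,-20,0,0,0,0],[-50,-39,0,0,0,0],[-75,-59,0,0,0,0],[-100,-78,0,0,0,0],[-125,-98,0,0,0,0],[-150,-118,0,0,0,0],[-175,-137,0,0,0,0],[-200,-157,0,0,0,0]]
  ]
}}

```text
clock: 1.78
ee_pos: [0.4451, 0.1685, 0.405]
orientation: [0.113, 0.994, 0.0, 0.0]
wrist_force: [-0.2, 0.6, -0.1]
grip_width: 0.0852
```

```bash
python3 - <<'E'
from plan import *
p,r,s=cur(); print(s["clock"],p,s["wrist_force"])
print(rel(np.array([.5299,.0646,.404]),down(YAW),p,r).round(3))
E
```

```text
1.7833 [0.4450503  0.16846765 0.40496619] [-0.21643217  0.64462702 -0.14691946]
[-1.05959e+02 -8.22230e+01  1.00800e+00  0.00000e+00  1.00000e-03
 -6.10000e-02]
```

Emit:
{"method": "apply_moves", "body": {
  "targets": [
    [[-22,-18,0,0,0,-0.02],[-45,-35,0,0,0,-0.04],[-68,-53,0,0,0,-0.061],[-90,-70,0,0,0,-0.061],[-107,-83,0,0,0,-0.061],[-107,-83,0,0,0,-0.061],[-107,-83,0,0,0,-0.061],[-107,-83,0,0,0,-0.061]]
  ]
}}

```text
clock: 2.45
ee_pos: [0.5297, 0.0653, 0.4045]
orientation: [0.082, 0.997, 0.0, -0.0]
wrist_force: [-0.6, 0.9, 0.2]
grip_width: 0.0855
```

```bash
cat > wr.py <<'E'
from plan import *
import sys
p,r,s=cur()
d=get_image("wrist")
T=np.eye(4);T[:3,:3]=r.as_matrix();T[:3,3]=p
Tw=T@d["T_tool_cam"]
P=cloud(d,Tw)
cv2.imwrite(f"pics/{sys.argv[1]}.png",d["frame"][...,::-1])
np.savez("w.npz",P=P,f=d["frame"],K=d["intrinsics"],k=d["k1"],Tw=Tw)
print(s["clock"],p.round(4),s["orientation"].round(4),s["wrist_force"].round(2))
E
python3 wr.py w1
```

```text
2.45 [0.5297 0.0653 0.4045] [ 8.240e-02  9.966e-01  2.000e-04 -4.000e-04] [-0.59  0.88  0.24]
```

View pics/w1.png

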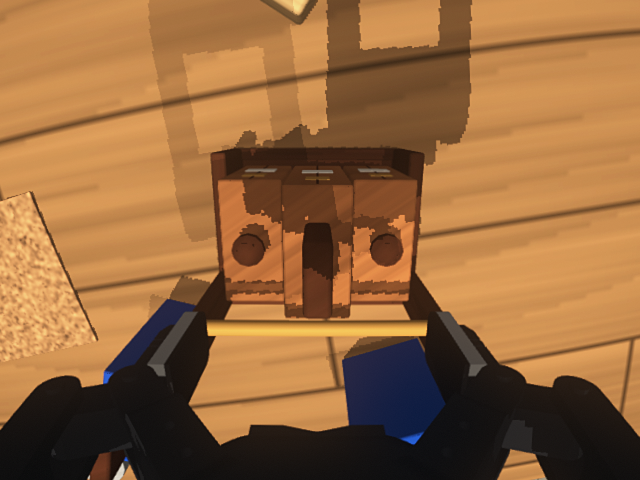

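The wrist view has the bar grip at (317,270), midway between the fingers at about (200,330) and (440,330). The rail runs level at row 327, so the yaw matches. I'll check the position numerically.

```bash
python3 - <<'E'
from plan import *
w=np.load("w.npz");P=w["P"]
m=np.zeros((480,640),bool); m[200:322,280:360]=1
m&=(P[...,2]>.182)&(P[...,2]<.2)
v,u=np.nonzero(m); d={"intrinsics":w["K"],"k1":float(w["k"])}
q=onplane(d,np.c_[u,v],.192,w["Tw"]); print(m.sum(),P[m].mean(0),cv2.minAreaRect(q[:,:2].astype(np.float32)*1000))
for uv in [(300,200),(245,200),(390,200),(317,327)]: print(uv,P[uv[1],uv[0]].round(4))
E
```

```text
2440 [0.52805619 0.06630833 0.1915386 ] ((528.5462036132812, 66.119873046875), (15.706174850463867, 45.257568359375), 81.28770446777344)
(300, 200) [0.494  0.0615 0.1465]
(245, 200) [0.4922 0.0225 0.1198]
(390, 200) [0.5084 0.1201 0.1197]
(317, 327) [0.5691 0.0595 0.1684]
```

Emit:
{"method": "apply_moves", "body": {
  "targets": [
    [[0,0,13,0,0,0],[0,0,26,0,0,0],[0,0,40,0,0,0],[0,0,54,0,0,0],[0,0,66,0,0,0],[0,0,74,0,0,0],[0,0,78,0,0,0],[0,0,78,0,0,0]]
  ]
}}

```text
clock: 3.17
ee_pos: [0.5296, 0.0654, 0.3259]
orientation: [0.082, 0.997, 0.0, -0.001]
wrist_force: [0.5, 0.7, 0.1]
grip_width: 0.0854
```

Emit:
{"method": "apply_moves", "body": {
  "targets": [
    [[0,0,0,0,0,0],[0,0,0,0,0,0],[0,0,0,0,0,0],[0,0,0,0,0,0],[0,0,0,0,0,0],[0,0,0,0,0,0],[0,0,0,0,0,0],[0,0,0,0,0,0]]
  ],
  "gripper": -1
}}

```text
clock: 3.83
ee_pos: [0.5302, 0.065, 0.3271]
orientation: [0.082, 0.997, 0.0, 0.0]
wrist_force: [0.3, 1.1, 2.6]
grip_width: 0.0151
```

```bash
python3 wr.py w2; python3 - <<'E'
from plan import *
p,r,s=cur(); print(s["wrist_force"],s["ft_torque"],s["grip_width"])
# tip waypoints about front-bottom edge; p grasp in case frame
import sys
C=np.array([.529,.0655,0])
piv=C-.045*X+.012*Z
for a in np.deg2rad(np.arange(3,28,3)):
    q=R.from_rotvec(-a*Y)   # top toward -X
    v=q.apply(p-piv)
    print(np.rad2deg(a).round(),rel(piv+v,q*r,p,r).round(3))
E
```

```text
3.8333 [0.5302 0.065  0.3271] [8.230e-02 9.966e-01 1.000e-04 5.000e-04] [0.3  1.07 2.62]
[0.81370708 0.06454114 2.36842679] [ 0.08996292 -0.04039019 -0.06579949] 0.015312660423325592
3.0 [ 1.6552e+01  3.0000e-03 -2.0050e+00  0.0000e+00 -5.2000e-02 -0.0000e+00]
6.0 [ 3.3186e+01  7.0000e-03 -3.1410e+00  0.0000e+00 -1.0500e-01 -0.0000e+00]
9.0 [ 4.9857e+01  1.0000e-02 -3.4050e+00  0.0000e+00 -1.5700e-01 -0.0000e+00]
12.0 [ 6.6519e+01  1.3000e-02 -2.7960e+00  0.0000e+00 -2.0900e-01 -0.0000e+00]
15.0 [ 8.3126e+01  1.6000e-02 -1.3160e+00  0.0000e+00 -2.6200e-01 -0.0000e+00]
18.0 [ 9.9633e+01  1.8000e-02  1.0310e+00  0.0000e+00 -3.1400e-01 -0.0000e+00]
21.0 [ 1.15994e+02  2.00000e-02  4.23900e+00  0.00000e+00 -3.67000e-01
 -0.00000e+00]
24.0 [ 1.32165e+02  2.30000e-02  8.29900e+00  0.00000e+00 -4.19000e-01
 -0.00000e+00]
27.0 [ 1.48102e+02  2.40000e-02  1.31990e+01  0.00000e+00 -4.71000e-01
 -0.00000e+00]
```

View pics/w2.png

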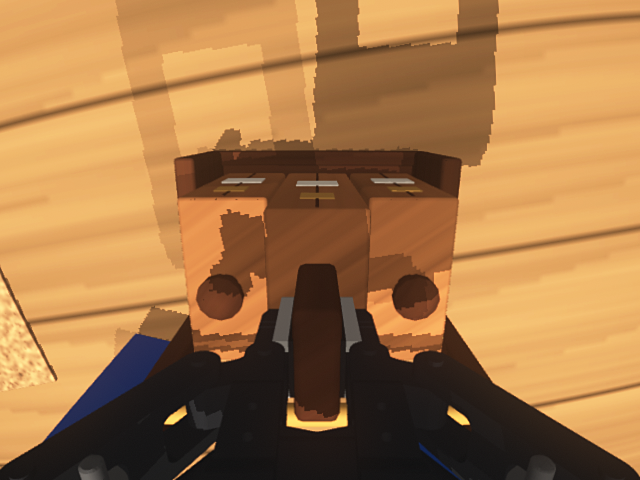

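The grip is held (15 mm across the jaws, centred at column 318) and the force is small. Next is the tip, with about 1 mm of lift bias.

Emit:
{"method": "apply_moves", "body": {
  "targets": [
    [[8,0,-2,0,-0.026,0],[16.5,0,-3,0,-0.052,0],[25,0,-3.5,0,-0.079,0],[33,0,-4,0,-0.105,0],[41.5,0,-4.5,0,-0.131,0],[50,0,-4.5,0,-0.157,0],[50,0,-4.5,0,-0.157,0],[50,0,-4.5,0,-0.157,0]]
  ]
}}

```text
clock: 4.55
ee_pos: [0.4799, 0.0733, 0.3303]
orientation: [0.082, 0.994, -0.006, 0.077]
wrist_force: [0.6, 0.5, -5.4]
grip_width: 0.0154
```

```bash
python3 wr.py w3; python3 - <<'E'
from plan import *
p,r,s=cur(); print(s["wrist_force"],s["ft_torque"],s["grip_width"])
d=get_image("scene"); cv2.imwrite("pics/s3.png",cv2.resize(d["frame"][60:260,200:420,::-1],None,fx=3,fy=3))
E
```

```text
4.55 [0.4799 0.0733 0.3303] [ 0.082   0.9937 -0.0065  0.0766] [ 0.63  0.46 -5.41]
[ 0.27608878  0.21071727 -5.55173063] [ 0.0783006   0.31020603 -0.0776548 ] 0.015228140563807223
```

View pics/s3.png

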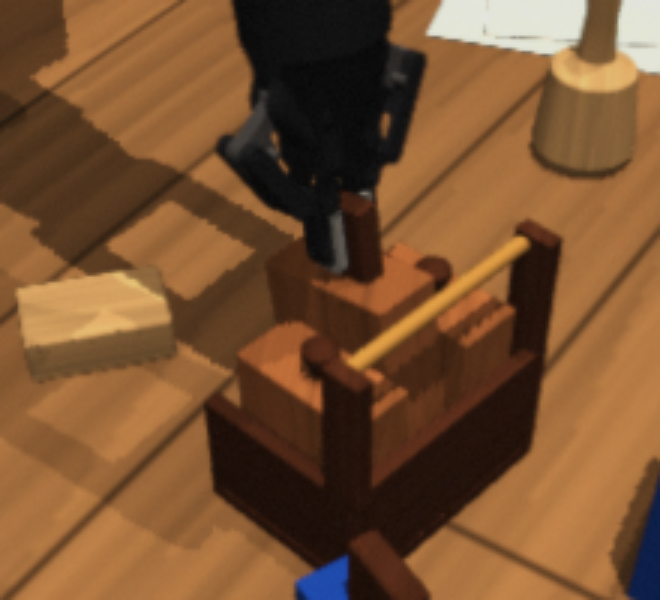

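View pics/w3.png

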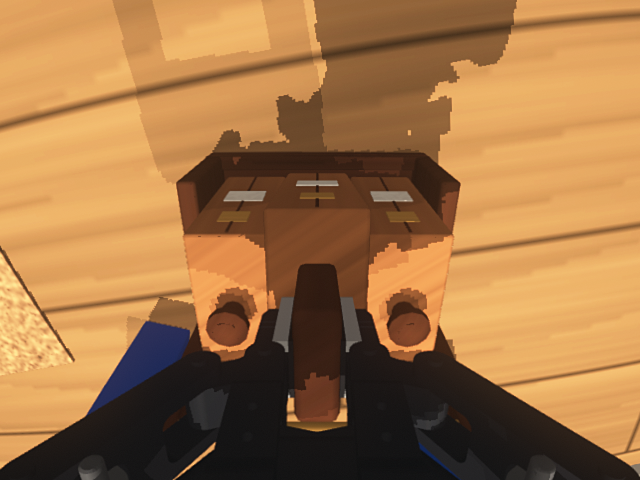

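It tipped 9° rigidly with the gripper and the neighbours stayed still. Continuing the tip.

```bash
python3 - <<'E'
from plan import *
p,r,s=cur()
C=np.array([.5295,.0655,0]); piv=C-.045*X+.012*Z
for a in np.deg2rad(np.arange(2,17,2)):
    q=R.from_rotvec(-a*Y)
    print(np.rad2deg(a).round(),rel(piv+q.apply(p-piv),q*r,p,r).round(3))
E
```

```text
2.0 [ 1.1033e+01  1.0000e-03 -1.3600e+00  0.0000e+00 -3.5000e-02  0.0000e+00]
4.0 [ 2.2108e+01  2.0000e-03 -2.3350e+00  0.0000e+00 -7.0000e-02  0.0000e+00]
6.0 [ 3.3209e+01  3.0000e-03 -2.9220e+00  0.0000e+00 -1.0500e-01  0.0000e+00]
8.0 [ 4.4324e+01  4.0000e-03 -3.1220e+00  0.0000e+00 -1.4000e-01  0.0000e+00]
10.0 [ 5.544e+01  5.000e-03 -2.933e+00  0.000e+00 -1.750e-01  0.000e+00]
12.0 [ 6.6542e+01  6.0000e-03 -2.3570e+00  0.0000e+00 -2.0900e-01  0.0000e+00]
14.0 [ 7.7617e+01  7.0000e-03 -1.3930e+00  0.0000e+00 -2.4400e-01  0.0000e+00]
16.0 [ 8.8652e+01  8.0000e-03 -4.4000e-02  0.0000e+00 -2.7900e-01  0.0000e+00]
```

Emit:
{"method": "apply_moves", "body": {
  "targets": [
    [[11,0,-1.4,0,-0.035,0],[22,0,-2.3,0,-0.07,0],[33.2,0,-2.9,0,-0.105,0],[44.3,0,-3.1,0,-0.14,0],[55.4,0,-2.9,0,-0.175,0],[66.5,0,-2.4,0,-0.209,0],[77.6,0,-1.4,0,-0.244,0],[88.6,0,-0.1,0,-0.279,0]]
  ]
}}

```text
clock: 5.32
ee_pos: [0.3938, 0.0875, 0.3168]
orientation: [0.081, 0.973, -0.018, 0.215]
wrist_force: [0.8, 0.1, -5.3]
grip_width: 0.0154
```

Emit:
{"method": "apply_moves", "body": {
  "targets": [
    [[0,0,0,0,0,0],[0,0,0,0,0,0],[0,0,0,0,0,0],[0,0,0,0,0,0],[0,0,0,0,0,0],[0,0,0,0,0,0],[0,0,0,0,0,0],[0,0,0,0,0,0]]
  ]
}}

```text
clock: 5.98
ee_pos: [0.3944, 0.0875, 0.3173]
orientation: [0.08, 0.973, -0.018, 0.215]
wrist_force: [-0.1, -0.3, -5.3]
grip_width: 0.0153
```

```bash
python3 wr.py w4; python3 - <<'E'
from plan import *
p,r,s=cur(); print(s["wrist_force"],s["ft_torque"],s["grip_width"],np.rad2deg(np.arccos(-r.as_matrix()[2,2])), s["qpos"])
d=get_image("scene"); cv2.imwrite("pics/s4.png",cv2.resize(d["frame"][60:260,200:420,::-1],None,fx=3,fy=3))
E
```

```text
5.9833 [0.3944 0.0875 0.3173] [ 0.0804  0.9731 -0.0178  0.2153] [-0.12 -0.27 -5.29]
[-0.07963918  0.64775793 -4.93921026] [ 0.15700203  0.74066017 -0.07045133] 0.01535418840525482 24.959629563101565 [-0.06103607 -0.24633218  2.23996486 -0.06672344  0.71549756 -1.4261683 ]
```

View pics/s4.png

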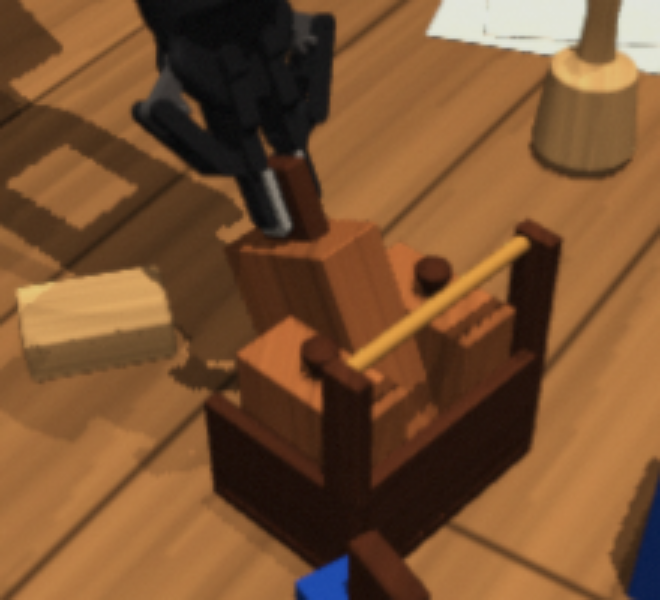

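View pics/w4.png

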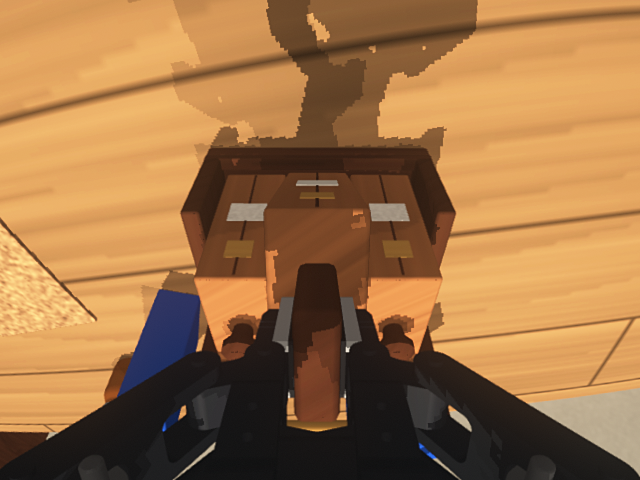

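It is tipped 25° with the foot still inside the rack, and the neighbours are in place. Now I'll draw it along its own length.

Emit:
{"method": "apply_moves", "body": {
  "targets": [
    [[0,0,-8,0,0,0],[0,0,-20,0,0,0],[0,0,-32,0,0,0],[0,0,-44,0,0,0],[0,0,-56,0,0,0],[0,0,-68,0,0,0],[0,0,-80,0,0,0],[0,0,-90,0,0,0]]
  ]
}}

```text
clock: 6.75
ee_pos: [0.3562, 0.0939, 0.4003]
orientation: [0.08, 0.973, -0.018, 0.216]
wrist_force: [0.2, 0.1, -5.8]
grip_width: 0.0152
```

```bash
python3 - <<'E'
from plan import *
p,r,s=cur(); print(p,s["wrist_force"],s["grip_width"], s["qpos"])
d=get_image("scene"); cv2.imwrite("pics/s5.png",cv2.resize(d["frame"][40:260,200:420,::-1],None,fx=2.7,fy=2.7))
E
```

```text
[0.35622302 0.09394206 0.40030896] [ 0.21703171  0.14911129 -5.77596333] 0.0151559661034512 [-0.04707081 -0.48156014  2.21895345 -0.06000535  0.97058958 -1.43020972]
```

View pics/s5.png

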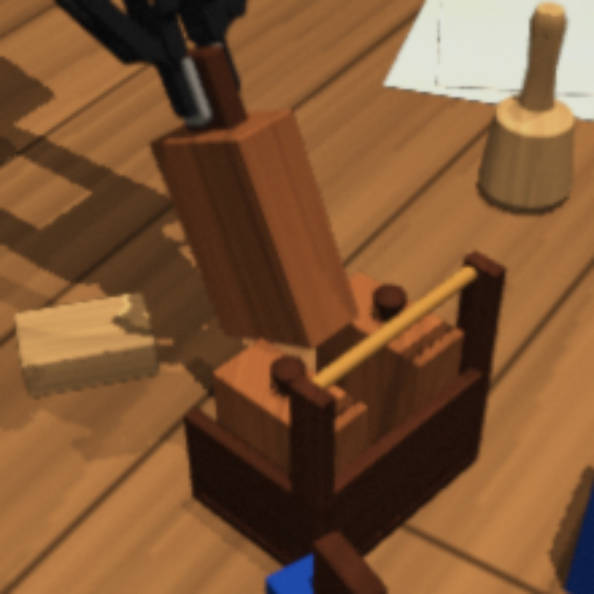

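Emit:
{"method": "apply_moves", "body": {
  "targets": [
    [[-4,0,-10,0,0,0],[-10,0,-22,0,0,0],[-16,0,-34,0,0,0],[-22,0,-47,0,0,0],[-28,0,-60,0,0,0],[-34,0,-73,0,0,0],[-39,0,-83,0,0,0],[-42,0,-90,0,0,0]]
  ]
}}

```text
clock: 7.47
ee_pos: [0.3569, 0.0938, 0.4998]
orientation: [0.08, 0.973, -0.018, 0.216]
wrist_force: [0.1, 0.2, -4.3]
grip_width: 0.0155
```

```bash
python3 - <<'E'
from plan import *
p,r,s=cur(); print(p,s["wrist_force"],s["grip_width"], s["qpos"])
# upright about grip point, to mat yaw 0.07
t=np.array([.42,.09,p[2]])
print(rel(t,down(YAW),p,r).round(3))
d=get_image("scene"); cv2.imwrite("pics/s6.png",d["frame"][...,::-1])
E
```

```text
[0.35690201 0.09381047 0.49976191] [ 0.08326549  0.18602109 -4.28545602] 0.015547720176409534 [-0.04737509 -0.54649434  2.06066165 -0.05321862  1.19264793 -1.44466981]
[-56.936   6.588  26.659   0.      0.438   0.   ]
```

View pics/s6.png

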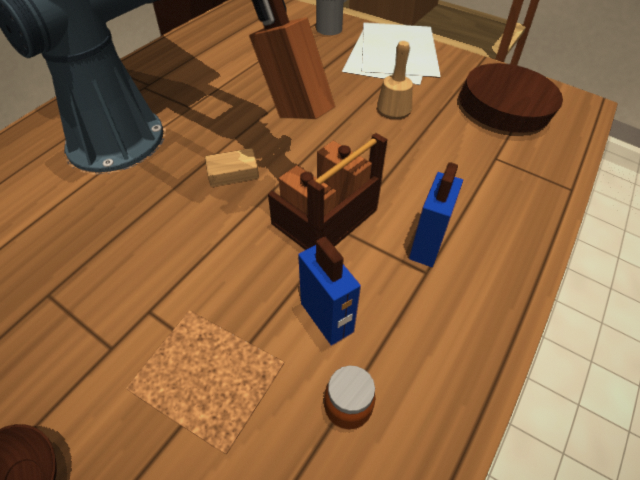

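Emit:
{"method": "apply_moves", "body": {
  "targets": [
    [[-5,0.5,3,0,0.05,0],[-13,1.5,6,0,0.11,0],[-22,2.5,10,0,0.18,0],[-31,4,14,0,0.25,0],[-40,5,19,0,0.32,0],[-50,6,23,0,0.39,0],[-57,6.6,26.7,0,0.438,0],[-57,6.6,26.7,0,0.438,0]]
  ]
}}

```text
clock: 8.18
ee_pos: [0.4215, 0.0896, 0.4971]
orientation: [0.083, 0.997, 0.0, -0.002]
wrist_force: [-0.6, -0.5, -4.7]
grip_width: 0.0154
```

```bash
python3 - <<'E'
from plan import *
p,r,s=cur(); print(p,s["orientation"],s["wrist_force"],s["grip_width"], s["qpos"])
print(rel(np.array([.556,-.294,p[2]]),down(.07),p,r).round(3))
E
python3 wr.py w7
```

```text
[0.42154947 0.08956369 0.49713406] [ 8.26415942e-02  9.96576683e-01  3.64067429e-05 -2.29774872e-03] [-0.64126105 -0.52967876 -4.67353456] 0.01543995741197041 [-6.75675955e-02 -2.23303309e-01  1.81861758e+00  1.42537506e-04
  1.55087225e+00 -1.47289475e+00]
[-1.95792e+02 -3.56178e+02 -7.88000e-01  0.00000e+00 -5.00000e-03
 -2.35000e-01]
8.1833 [0.4215 0.0896 0.4971] [ 0.0826  0.9966  0.     -0.0023] [-0.64 -0.53 -4.67]
```

View pics/w7.png

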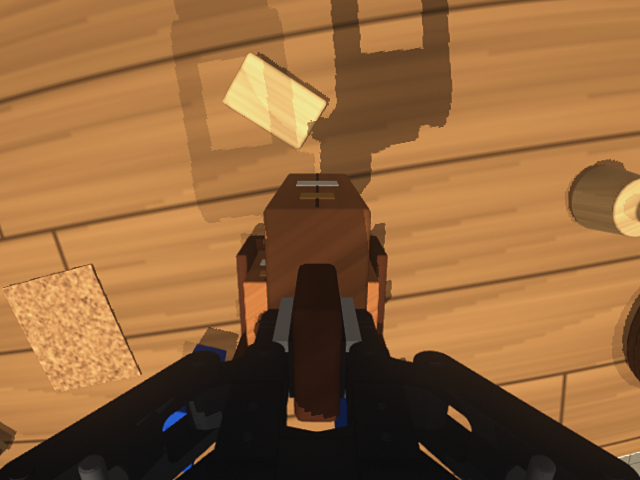

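The grip sits at the same pixels as at the grasp, so there was no slip. Next I'll carry the case to the mat.

Emit:
{"method": "apply_moves", "body": {
  "targets": [
    [[-5,-12,0,0,0,0],[-12,-34,0,0,0,-0.02],[-22,-58,0,0,0,-0.05],[-34,-83,0,0,0,-0.08],[-47,-108,0,0,0,-0.11],[-61,-133,0,0,0,-0.14],[-75,-158,0,0,0,-0.17],[-90,-183,0,0,0,-0.2]]
  ]
}}

```text
clock: 8.9
ee_pos: [0.4785, -0.1063, 0.4981]
orientation: [-0.018, 1.0, -0.001, 0.0]
wrist_force: [0.3, 1.2, -5.5]
grip_width: 0.0151
```

```bash
python3 - <<'E'
from plan import *
p,r,s=cur(); print(p,s["wrist_force"])
print(rel(np.array([.556,-.294,.497]),down(.07),p,r).round(3))
E
```

```text
[ 0.47849412 -0.1062848   0.49811069] [ 0.29261646  1.17191374 -5.53644572]
[-7.05310e+01 -1.90444e+02  1.34500e+00 -1.00000e-03  0.00000e+00
 -3.30000e-02]
```

Emit:
{"method": "apply_moves", "body": {
  "targets": [
    [[-10,-25,0,0,0,-0.02],[-20,-52,0,0,0,-0.033],[-30,-80,0,0,0,-0.033],[-41,-108,0,0,0,-0.033],[-52,-136,0,0,0,-0.033],[-62,-163,0,0,0,-0.033],[-68,-182,0,0,0,-0.033],[-70,-188,0,0,0,-0.033]]
  ]
}}

```text
clock: 9.57
ee_pos: [0.5555, -0.2934, 0.4971]
orientation: [-0.033, 0.999, -0.001, -0.0]
wrist_force: [-0.2, 0.2, -6.8]
grip_width: 0.0152
```

Emit:
{"method": "apply_moves", "body": {
  "targets": [
    [[0,0,10,0,0,0],[0,0,25,0,0,0],[0,0,40,0,0,0],[0,0,55,0,0,0],[0,0,70,0,0,0],[0,0,85,0,0,0],[0,0,95,0,0,0],[0,0,100,0,0,0]]
  ]
}}

```text
clock: 10.23
ee_pos: [0.5546, -0.2891, 0.3956]
orientation: [-0.035, 0.999, 0.001, -0.002]
wrist_force: [0.1, 0.6, -6.4]
grip_width: 0.015
```

Emit:
{"method": "apply_moves", "body": {
  "targets": [
    [[0,0,6,0,0,0],[0,0,14,0,0,0],[0,0,22,0,0,0],[0,0,30,0,0,0],[0,0,38,0,0,0],[0,0,44,0,0,0],[0,0,50,0,0,0],[0,0,50,0,0,0]]
  ]
}}

```text
clock: 10.9
ee_pos: [0.5547, -0.2904, 0.3459]
orientation: [-0.034, 0.999, 0.001, -0.002]
wrist_force: [-0.7, 0.4, -6.1]
grip_width: 0.0151
```

```bash
python3 - <<'E'
from plan import *
p,r,s=cur(); print(p,s["orientation"],s["wrist_force"],s["grip_width"])
print(rel(np.array([.556,-.294,p[2]]),down(.07),p,r).round(3))
for n in("scene","top"):
    d=get_image(n); f=d["frame"][...,::-1]
    f=f[250:480,60:360] if n=="scene" else f[150:320,370:540]
    cv2.imwrite(f"pics/{n}8.png",cv2.resize(f,None,fx=2.6 if n=="scene" else 3.5,fy=2.6 if n=="scene" else 3.5))
E
```

```text
[ 0.55473342 -0.29044218  0.34594979] [-0.03404517  0.99941774  0.00106363 -0.00199181] [-0.65373331  0.40485608 -6.11908865] 0.015132664640451144
[-1.022e+00 -3.636e+00 -1.200e-02  2.000e-03 -4.000e-03 -2.000e-03]
```

View pics/scene8.png

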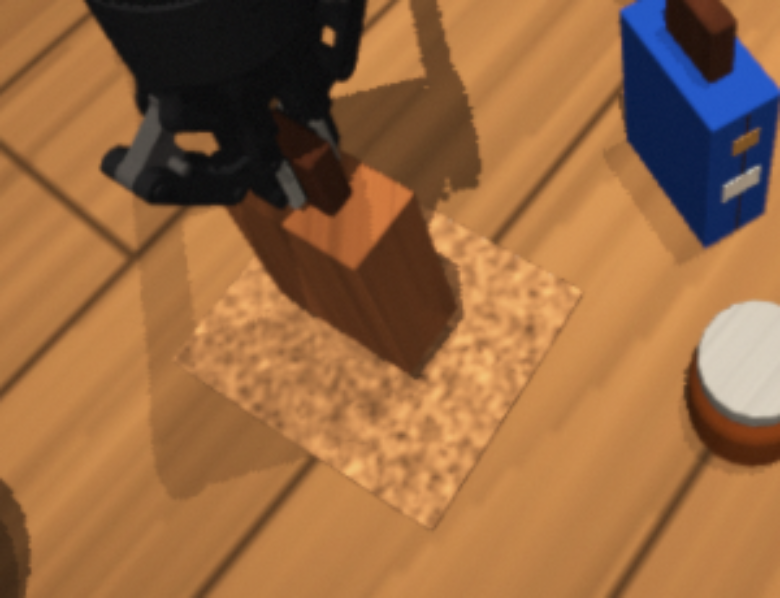

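View pics/top8.png

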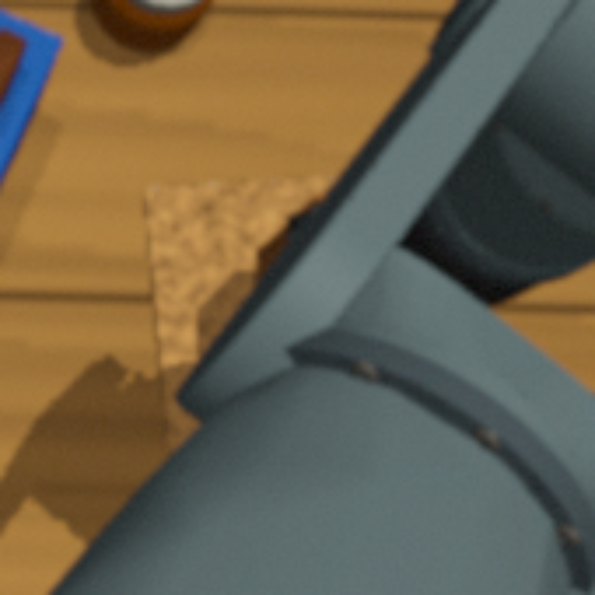

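The case hangs upright over the middle of the mat with its foot about 27 mm above the cork. I'll correct about 4 mm sideways and lower it gently.

Emit:
{"method": "apply_moves", "body": {
  "targets": [
    [[-1,-2,4,0,-0.002,0],[-1,-4,8,0.002,-0.004,0],[-1,-4,12,0.002,-0.004,0],[-1,-4,15,0.002,-0.004,0],[-1,-4,18,0.002,-0.004,0],[-1,-4,20,0.002,-0.004,0],[-1,-4,22,0.002,-0.004,0],[-1,-4,22,0.002,-0.004,0]]
  ]
}}

```text
clock: 11.67
ee_pos: [0.5562, -0.2944, 0.3252]
orientation: [-0.034, 0.999, -0.0, 0.001]
wrist_force: [0.5, -0.8, -5.3]
grip_width: 0.0152
```

Emit:
{"method": "apply_moves", "body": {
  "targets": [
    [[0,0,0.5,0,0,0],[0,0,1,0,0,0],[0,0,1.5,0,0,0],[0,0,2,0,0,0],[0,0,2.5,0,0,0],[0,0,3,0,0,0],[0,0,3.5,0,0,0],[0,0,3.5,0,0,0]]
  ]
}}

```text
clock: 12.33
ee_pos: [0.5563, -0.2946, 0.3222]
orientation: [-0.034, 0.999, -0.001, 0.001]
wrist_force: [-0.4, -0.1, -5.1]
grip_width: 0.0152
```

```bash
python3 wr.py w9; python3 - <<'E'
from plan import *
p,r,s=cur(); print(p,s["orientation"],s["wrist_force"],s["grip_width"],rel(np.array([.556,-.294,.319]),down(.07),p,r).round(3))
d=get_image("scene"); cv2.imwrite("pics/s9.png",cv2.resize(d["frame"][250:480,60:360,::-1],None,fx=2.6,fy=2.6))
E
```

```text
12.3333 [ 0.5563 -0.2946  0.3222] [-3.410e-02  9.994e-01 -7.000e-04  1.000e-03] [-0.38 -0.09 -5.05]
[ 0.55631783 -0.29457554  0.32223415] [-3.41303145e-02  9.99416649e-01 -7.21933996e-04  9.81380692e-04] [ 0.32900705 -0.45455578 -5.31507508] 0.015387336971013769 [ 2.840e-01  6.010e-01  3.233e+00 -2.000e-03  2.000e-03 -2.000e-03]
```

View pics/s9.png

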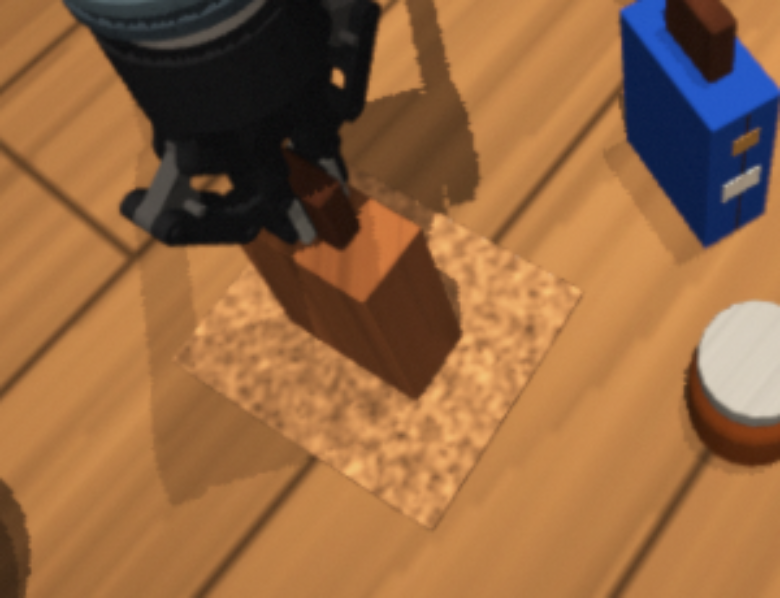

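View pics/w9.png

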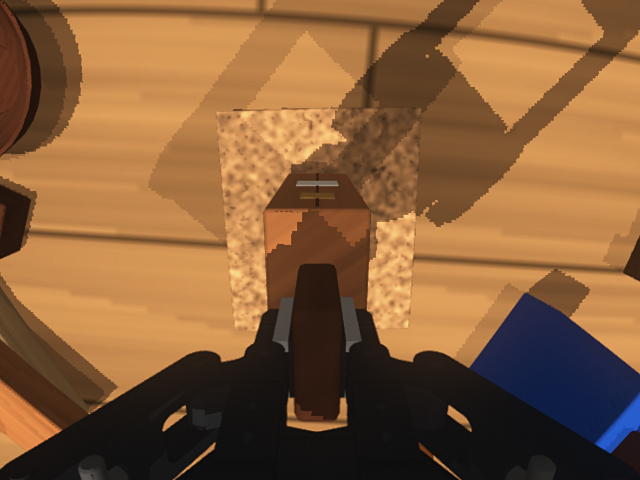

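```bash
python3 - <<'E'
from plan import *
w=np.load("w.npz"); d={"intrinsics":w["K"],"k1":float(w["k"])}
q=onplane(d,[(217,112),(420,108),(235,328),(408,327)],.004,w["Tw"]); print(q.round(4))
print("width",np.linalg.norm((q[0]-q[1])),"mid",(q[0]+q[1])/2)
a=(q[1]-q[0])/np.linalg.norm(q[1]-q[0]); n=np.array([a[1],-a[0],0]); n*=np.sign(n[0]); print("yaw",np.arctan2(n[1],n[0]),"centre",(q[0]+q[1])/2+.09*n)
E
```

```text
[[ 0.4732 -0.3732  0.004 ]
 [ 0.4602 -0.2258  0.004 ]
 [ 0.6489 -0.3587  0.004 ]
 [ 0.6376 -0.2101  0.004 ]]
width 0.14797584310953454 mid [ 0.46672063 -0.2994672   0.004     ]
yaw 0.08798292493775084 centre [ 0.55637251 -0.29155895  0.004     ]
```

Two independent measurements put the mat centre at (0.556, −0.293), and the case is within about 2 mm of it. Final lowering, until contact.

Emit:
{"method": "apply_moves", "body": {
  "targets": [
    [[0,1,0.4,0,0,0],[0,1,0.8,0,0,0],[0,1,1.2,0,0,0],[0,1,1.6,0,0,0],[0,1,2,0,0,0],[0,1,2.4,0,0,0],[0,1,2.7,0,0,0],[0,1,2.7,0,0,0]]
  ]
}}

```text
clock: 13.1
ee_pos: [0.5562, -0.2936, 0.3195]
orientation: [-0.034, 0.999, -0.001, 0.001]
wrist_force: [0.8, 0.1, -5.6]
grip_width: 0.015
```

Emit:
{"method": "apply_moves", "body": {
  "targets": [
    [[0,0,0.1,0,0,0],[0,0,0.2,0,0,0],[0,0,0.3,0,0,0],[0,0,0.4,0,0,0],[0,0,0.5,0,0,0],[0,0,0.5,0,0,0],[0,0,0.5,0,0,0],[0,0,0.5,0,0,0]]
  ]
}}

```text
clock: 13.77
ee_pos: [0.5563, -0.2936, 0.3192]
orientation: [-0.034, 0.999, -0.001, 0.001]
wrist_force: [-0.7, 0.1, -4.6]
grip_width: 0.0151
```

Emit:
{"method": "apply_moves", "body": {
  "targets": [
    [[0,0,0.2,0,0,0],[0,0,0.4,0,0,0],[0,0,0.6,0,0,0],[0,0,0.8,0,0,0],[0,0,0.8,0,0,0],[0,0,0.8,0,0,0],[0,0,0.8,0,0,0],[0,0,0.8,0,0,0]]
  ]
}}

```text
clock: 14.43
ee_pos: [0.5564, -0.2936, 0.3191]
orientation: [-0.034, 0.999, -0.001, 0.001]
wrist_force: [-1.5, 1.9, 5.3]
grip_width: 0.0154
```

The foot is on the mat: the force went from −5 N carried to +5 N pressing. Releasing.

Emit:
{"method": "apply_moves", "body": {
  "targets": [
    [[0,0,-0.4,0,0,0],[0,0,-0.4,0,0,0],[0,0,-0.4,0,0,0],[0,0,-0.4,0,0,0],[0,0,-0.4,0,0,0],[0,0,-0.4,0,0,0],[0,0,-0.4,0,0,0],[0,0,-0.4,0,0,0]]
  ],
  "gripper": 1
}}

```text
clock: 15.1
ee_pos: [0.5563, -0.2936, 0.3187]
orientation: [-0.034, 0.999, -0.001, 0.001]
wrist_force: [0.8, -0.2, -0.1]
grip_width: 0.0857
```

Emit:
{"method": "apply_moves", "body": {
  "targets": [
    [[0,0,-6,0,0,0],[0,0,-18,0,0,0],[0,0,-32,0,0,0],[0,0,-48,0,0,0],[0,0,-64,0,0,0],[0,0,-80,0,0,0],[0,0,-95,0,0,0],[0,0,-105,0,0,0]]
  ]
}}

```text
clock: 15.77
ee_pos: [0.5563, -0.2936, 0.4271]
orientation: [-0.034, 0.999, -0.002, 0.003]
wrist_force: [0.7, -0.9, -0.6]
grip_width: 0.0856
```

Emit:
{"method": "apply_moves", "body": {
  "targets": [
    [[10,0,0,0,0,0],[30,0,0,0,0,0],[55,0,0,0,0,0],[80,0,0,0,0,0],[105,0,0,0,0,0],[130,0,0,0,0,0],[145,0,0,0,0,0],[150,0,0,0,0,0]]
  ]
}}

```text
clock: 16.43
ee_pos: [0.4041, -0.3035, 0.4228]
orientation: [-0.033, 0.999, -0.0, 0.0]
wrist_force: [0.4, -0.1, -0.4]
grip_width: 0.0857
```

```bash
python3 - <<'E'
from plan import *
p,r,s=cur(); print(s["clock"],p,s["wrist_force"],s["grip_width"])
d=get_image("scene"); cv2.imwrite("pics/sA.png",d["frame"][...,::-1])
P=cloud(d)
d=get_image("top"); cv2.imwrite("pics/tA.png",d["frame"][...,::-1])
B=(P[...,2]>.178)&(P[...,2]<.19)&(abs(P[...,0]-.556)<.05)&(abs(P[...,1]+.294)<.04)
print("grip top (scene)",B.sum(),P[B].mean(0) if B.any() else "")
m=(P[...,2]>.13)&(P[...,2]<.145)&(abs(P[...,0]-.556)<.07)&(abs(P[...,1]+.294)<.05)
print("case top",P[m].min(0),P[m].max(0))
E
```

```text
16.4333 [ 0.40408048 -0.30347605  0.42275194] [ 0.40449586 -0.14586495 -0.39012789] 0.08568796167428558
grip top (scene) 510 [ 0.55952912 -0.29329374  0.18288723]
case top [ 0.5129261  -0.3171436   0.13000072] [ 0.60367311 -0.26728259  0.14496646]
```

View pics/sA.png

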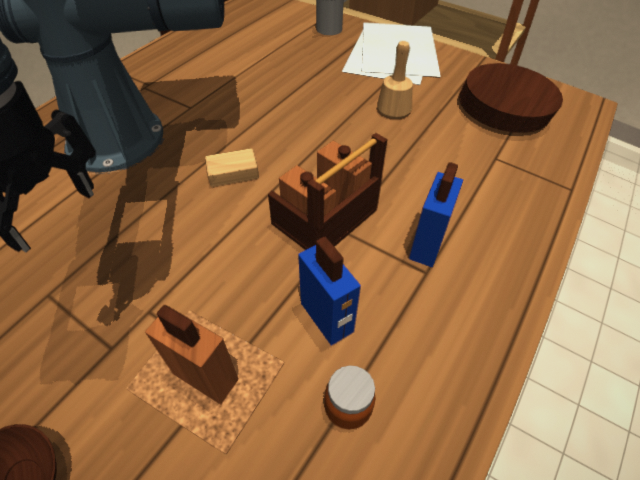

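View pics/tA.png

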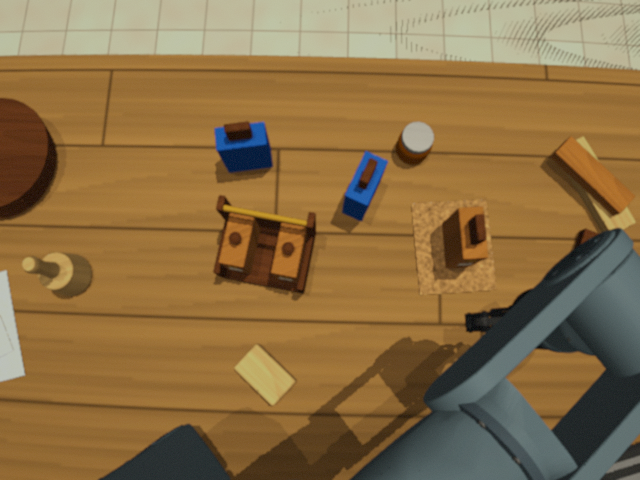

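The tall case stands upright on the mat at (190,355) in the scene view and (468,238) in the top view. Its middle slot is empty, and the low cases' knobs are at (235,239) and (288,248) in the top view, the same as at the start. The gripper is clear.

```bash
python3 -c "
from cell import arm
print(arm.sign_off())"
```

```text
the job is handed in; nothing more can be done
None
```

The tall case is standing upright on its foot in the middle of the cork mat, released, and the job is handed in at about 16.5 s of the 43 s allowed. I gripped its bar, tipped it 25° towards the open front with its foot still in the rack, and drew it out along its own length. I then stood it upright, carried it over, set it down with about 5 N of pressing force, let go and backed away.

**Last checks:**
- **Position:** the case's grip centre measured about (0.559, −0.293). The mat centre was about (0.556, −0.293), so it sits within 3–4 mm.
- **Height:** the grip top averaged 0.183 m against the expected 0.184 m.
- **Mat measurements:** the two readings of the mat centre differed by about 2.5 mm in y, and I aimed between them.
- **Low cases:** both knobs are at the same pixels in the top view as at the start, and their slots look undisturbed.
- **Forces:** readings at the end of each move never exceeded about 7 N. Forces within a move were not recorded.

No check failed.

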